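# Rack the batten offcuts by length

### The arm

A 7-joint arm with a two-finger parallel gripper is mounted at the origin on the work surface. World frame = base frame: x ahead of the robot, y to its left, z up, the work surface at z = 0. Lengths are in mm, angles in rad, forces in N, time in s.
With the tool pointing down it reaches from about 400 to 750 mm from the base axis. Payload 19.5 kg.
Tool frame: the origin (TCP) lies on the centre line of the jaws, within the pads' length; the fingertips stand 14 mm ahead of it and the grasp point (between the pads) lies 5 mm behind it; z points along the fingers, y is the line along which they close (so a half turn about z gives the same grasp; the last joint's range is limited). The gripper opens to 85 mm and grips with 20 to 120 N. Pads are 22 mm wide; open, the fingers measure 114 mm over their backs; the gripper's body (76 mm by 85 mm) begins 54 mm behind the grasp point. The pads swing forward as they close: fully open they stand 13 mm farther back than shut.
Start: joints at [1.085, 0.707, -0.028, 1.485, 0.022, 0.951, -0.075], TCP at [246.88, -519.275, 245.268] pointing down, gripper open.
Joint ranges: [-2.71, 2.71], [-0.32, 2.16], [-1.57, 1.52], [0, 2.45], [-1.46, 4.6], [0, 2.02], [-2.83, 2.83]. Speed limits (rad/s): [1.89, 1.89, 2.57, 2.57, 3.01, 3.01, 3.01].

### API

Orientations are given as a unit quaternion [w, x, y, z].
In Python, from workcell import sense, camera, camera_info, ticket, outline_of, landmark_of gives the robot as it stands.
- The arm moves only by the tool drive_tool, never from a script. Its argument "deltas" is a list of rows, each an object of numbers: "tx", "ty", "tz": the shift along the tool's x, y, z in m; "turn": the turn about the tool's z in degrees; "fingers": the opening, from -1 (shut) to 1 (fully open), so that 0 is half open. In form: [{"tx": .., "ty": .., "tz": .., "turn": .., "fingers": ..}, ...]. A call has 1 to 5 rows; each row shifts and turns the commanded pose from where the row before left it, along the tool's axes as they then stand; what a row does not reach is not made up. A row lasts 1/8 s, in which the tool goes at most 62.5 mm and 10.7 degrees, less where a joint would pass 70% of its speed; a pose out of reach is approached as far as the arm can. A call with a gripper value outside its range is refused whole. The fingers move at their own pace and stop on an object; "newtons" is the grip in N (left out, the last holds). Time passes only in rows, so rows that do not move let the fingers close. It gives the time, the measured TCP pose, the force, the opening and the grip force at its end, in the units of the state.
- sense(): the state, without advancing time (a new reading comes with each control period).
- camera(name): name is "side" or "top"; returns the picture (480x640x3 uint8, red, green, blue); there is no depth.
- camera_info(name): a dict with "fx", "fy", "cx", "cy" (pixels), "world_to_cam" (4x4, takes a point from world to camera coordinates). Camera axes: x right, y up, looking along -z (the intrinsics and any distortion apply to the point x, -y, -z); pixel columns grow to the right and rows downward; lengths in mm; the calibration is good to about 2 mm. A picture is of the moment at which its call begins. camera_info takes no time and is no camera call.
- ticket.sign_off(): hands the job in; it is judged then, once.
Trained networks look in the newest picture that a camera, given by its name, has taken for a name from the list of things; names that differ only in an ending like _2 or _b are one class to them, and where a whole thing is asked for, a point or a joint stands for the part that bears it (a point fixed in the world has none). Each returns a list of dicts, best first, with "score" (0 to 1); they miss things now and then, are a little off and sometimes report something else, mostly with a low value. They report only what shows in the picture. A call takes as long as a camera call. They do not tell look-alikes from the thing itself.
- outline_of(name, camera): "pixels" (480x640 bool, what is visible of it) and "xy" ([column, row] in pixels, amid what is visible of it).
- landmark_of(name, camera): "xy" ([column, row] in pixels: a listed point, or the origin of a listed thing).
The state is a dict: "clock": time; "qpos": joint angles; "qvel": joint speeds; "tau": joint torques, N m; "ee_pos": TCP position; "tcp_rot": TCP orientation; "contact_force": force on the tool from outside, world axes, zero at the start; "moment": the same for the moment, N m; "finger_gap": finger opening in mm; "gripper_force": force on a finger pad.
Only numpy, scipy, OpenCV 4.12 (cv2) and the standard library are available. Lean on these libraries where they do the work, as an engineer would, in place of code of your own. Each camera call takes 0.05 s, during which the arm holds its last target. There are 200 camera calls.

### The job

Put the four batten offcuts away in the four-bay rack in order of length: the longest in the bay next to the upright blue steel post, then each shorter one in the next bay, down to the shortest at the far end. Each lies flat and along its own bay, between the dividers and not hanging over the board's ends. Do not disturb the tape measure or the jar.

Things in the scene. Friction and masses are not known exactly. Their poses are not given: they have to be found in the camera images.
- batten_a: the shortest of four loose offcuts of plain softwood batten: 60 mm long (its x axis), 30 mm wide (y), 24 mm thick (z); origin at the centre of the underside, z up. Starts lying flat on a fixed grey sheet 6 mm thick (250 x 310 mm), apart from the others; pick it up by its 30 mm width. About 24 g.
- batten_b: the second shortest of four loose offcuts of plain softwood batten: 82 mm long (its x axis), 30 mm wide (y), 24 mm thick (z); origin at the centre of the underside, z up. Starts lying flat on a fixed grey sheet 6 mm thick (250 x 310 mm), apart from the others; pick it up by its 30 mm width. About 33 g.
- batten_c: the second longest of four loose offcuts of plain softwood batten: 107 mm long (its x axis), 30 mm wide (y), 24 mm thick (z); origin at the centre of the underside, z up. Starts lying flat on a fixed grey sheet 6 mm thick (250 x 310 mm), apart from the others; pick it up by its 30 mm width. About 43 g.
- batten_d: the longest of four loose offcuts of plain softwood batten: 135 mm long (its x axis), 30 mm wide (y), 24 mm thick (z); origin at the centre of the underside, z up. Starts lying flat on a fixed grey sheet 6 mm thick (250 x 310 mm), apart from the others; pick it up by its 30 mm width. About 54 g.
- rack: stock rack, fixed: a flat brown wooden board 165 mm (its x axis) by 400 mm (y), 12 mm thick, with a row of four bays side by side along y. Five dark dividers, 8 mm thick, standing only 5 mm above the board, run along x at y = -132, -66, 0, 66 and 132 mm, so the bays are 58 mm wide, 165 mm long, open at both x ends, with centres at x = 0, y = -99, -33, 33 and 99 mm. Origin at the centre of the underside; the board's upper face is at z = 12 mm.
- post: the upright post: a stub of blue slotted steel angle, L section 30 x 30 mm, 40 mm tall, fixed on the rack's board at one end of the row, 178 mm from the rack's origin along the rack's y axis, on the + or the - side (it varies). The other end has only a low dark wooden stop strip, 140 x 20 mm, 10 mm high. Origin at the centre of its foot, on the board.
- tape: bystander: yellow tape measure, 62 x 34 mm, 60 mm tall, loose on the bench between the sheet and the rack; origin at the centre of its underside.
- jar: bystander: clear jar with dark lid, 64 mm in diameter, 75 mm tall, loose on the bench farther out than the tape measure; origin at the centre of its underside.
Mind the look-alikes: they are no part of the job. What is shaped like the batten_b but green is not meant.

How it is judged:
By the outcome, as a careful person would: the job done as asked, in the order asked, and still so for the second after the job is handed in, with the robot touching nothing.
It also fails if it takes over 104 s, if anything falls off the work surface, if the arm or the gripper's body presses on something with over 40 N, if the wrist force passes 120 N, or if a joint passes its speed limit or range.

## Working session

There is one attempt and no reset: what is moved stays moved. The work goes in short steps, Python scripts to look and compute and a tool call to move; the robot and the scene stay as the last step left them, time stands still between calls to the robot, and variables do not carry over. Pictures are saved under pics/ and viewed, at most 14 in all, crops included, and the job is handed in when it is done.

Besides the shell and the picture viewer there is one more tool, called as name([rows], argument=value, ...), one row to a line, values as JSON. drive_tool: Moves the arm, as the interface text tells. Its arguments: {"type":"object","properties":{"deltas":{"type":"array","items":{"type":"object","properties":{"tx":{"type":"number"},"ty":{"type":"number"},"tz":{"type":"number"},"turn":{"type":"number"},"fingers":{"type":"number"}}}},"newtons":{"type":"number"}},"required":["deltas"]}

```bash
mkdir -p pics; ls
python3 - <<'E'
from workcell import *
import cv2,json
for n in("top","side"):
    cv2.imwrite(f"pics/{n}0.png",camera(n)[:,:,::-1]); 
    i=camera_info(n); print(n,{k:(v.tolist() if hasattr(v,'tolist') else v) for k,v in i.items()})
print(sense())
E
```

```text
pics
top {'fx': 478.3024186185857, 'fy': 478.3024186185857, 'cx': 318.1431089214834, 'cy': 241.44967620516192, 'world_to_cam': [[-0.05929487875636136, -0.9982363929896834, 0.002867239825096345, -30.55882853363125], [0.9782688311397473, -0.057536656901396324, 0.19919745764713834, -515.6564636797441], [-0.198681180220324, 0.014616320452056835, 0.9799551784661898, -945.4339887773773], [0.0, 0.0, 0.0, 1.0]]}
side {'fx': 454.7490700189305, 'fy': 454.7490700189305, 'cx': 313.8200700910956, 'cy': 225.5039006215202, 'world_to_cam': [[-0.833372814337096, -0.552604223299047, 0.010877716484860762, 413.6938264605052], [0.28965872650399305, -0.4198985543561206, 0.8601064040046003, -205.68921948575164], [-0.4707308939128098, 0.7199401200389496, 0.5099986755613685, -834.336350297475], [0.0, 0.0, 0.0, 1.0]]}
{'clock': 0.1, 'qpos': array([ 1.08527666,  0.70703195, -0.02760207,  1.48492065,  0.0219923 ,
        0.95090893, -0.07547948]), 'qvel': array([ 0.00157374,  0.000381  ,  0.00070348,  0.00022806,  0.0008011 ,
       -0.00168602,  0.00020228]), 'tau': array([ 2.78774241e-03, -8.84292054e+01,  1.23715181e+00, -2.36454552e+01,
        1.70791440e-02,  5.08505051e-03,  4.85615226e-05]), 'ee_pos': array([ 246.80578324, -519.10318404,  244.88684425]), 'tcp_rot': array([-4.67656575e-04,  9.75478401e-01,  2.20094653e-01, -1.22002228e-04]), 'contact_force': array([-0.49257012,  0.41152956, -0.03053441]), 'moment': array([0.01616556, 0.00330507, 0.07715999]), 'gripper_force': 0.0, 'finger_gap': 85.26807704501469}
```

View pics/top0.png

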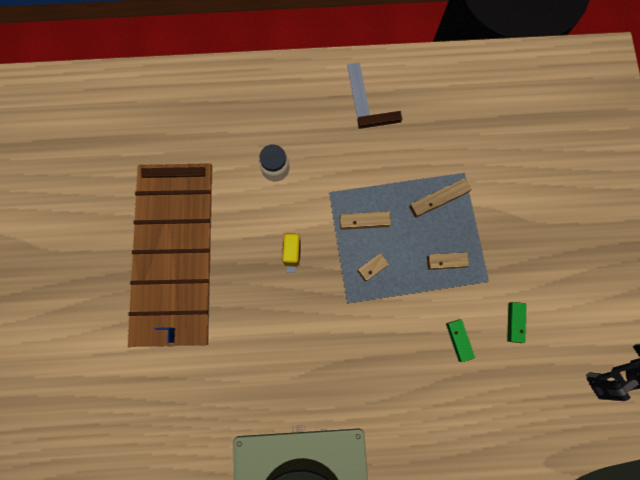

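View pics/side0.png

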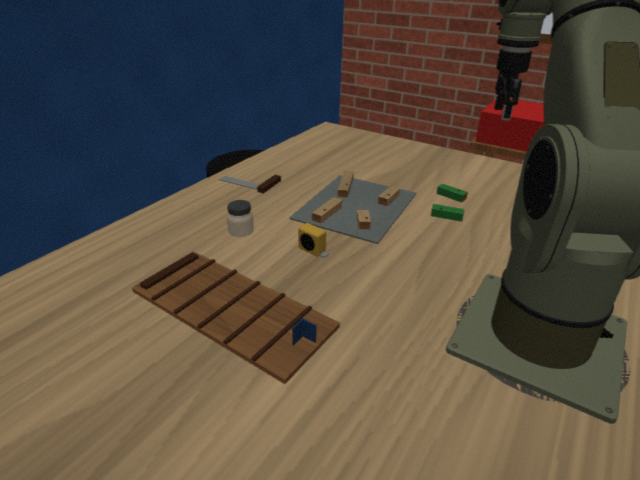

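Top view: rack at the left (columns 130–212), with the blue post at its near end (165,333) and the stop strip at the far end (173,172). Wooden battens are d (440,197), c (365,220), b (448,261) and a (373,267). The tape is at (291,249) and the jar at (273,160). The look-alikes are the green blocks at (461,340) and (517,322), off the sheet, so I exclude them. The side view agrees.

```bash
cat > h.py <<'E'
from workcell import *
import numpy as np, cv2
def ray(px,z,n="top"):
    i=camera_info(n); M=np.array(i["world_to_cam"]); R,t=M[:3,:3],M[:3,3]
    px=np.atleast_2d(np.array(px,float)); C=-R.T@t
    d=np.c_[(px[:,0]-i["cx"])/i["fx"],-(px[:,1]-i["cy"])/i["fy"],-np.ones(len(px))]@R
    return C+d*((z-C[2])/d[:,2])[:,None]
def proj(P,n="top"):
    i=camera_info(n); M=np.array(i["world_to_cam"]); q=np.atleast_2d(P)@M[:3,:3].T+M[:3,3]
    return np.c_[i["cx"]+i["fx"]*q[:,0]/-q[:,2], i["cy"]-i["fy"]*q[:,1]/-q[:,2]]
def silh_fit(mask,L,W,H,z0,x0,n="top"):
    # fit pose (x,y,yaw) of a box so that its projected silhouette matches the mask (supersampled IoU)
    from scipy.optimize import minimize
    ys,xs=np.nonzero(mask); o=np.array([xs.min()-15,ys.min()-15]); S=8
    w,h=xs.max()+15-o[0],ys.max()+15-o[1]
    m=cv2.resize(mask[o[1]:o[1]+h,o[0]:o[0]+w].astype(np.float32),(w*S,h*S),interpolation=cv2.INTER_LINEAR)
    B=np.array([[sx*L/2,sy*W/2,sz] for sx in(-1,1) for sy in(-1,1) for sz in(z0,z0+H)])
    def cost(p):
        c,s=np.cos(p[2]),np.sin(p[2]); P=B.copy(); P[:,:2]=B[:,:2]@np.array([[c,s],[-s,c]])+p[:2]
        hull=cv2.convexHull(((proj(P,n)-o+.5)*S).astype(np.float32))
        im=np.zeros(m.shape,np.float32); cv2.fillPoly(im,[np.round(hull*16).astype(np.int32)],1.,shift=4)
        return np.minimum(im,m).sum()/-np.maximum(im,m).sum()
    sx=np.array([[0,0,0],[6,0,0],[0,6,0],[0,0,.1]])+x0
    r=minimize(cost,x0,method="Nelder-Mead",options=dict(initial_simplex=sx,xatol=.02,fatol=1e-5,maxiter=300))
    return r.x,-r.fun
E
python3 - <<'E'
from h import *
i=camera("top")
cam=camera_info("top");M=np.array(cam["world_to_cam"]);print("C",-M[:3,:3].T@M[:3,3])
for o in outline_of("batten_a","top"):
    m=o["pixels"].astype(np.uint8)
    pts=np.argwhere(m)[:,::-1]
    r=cv2.minAreaRect(ray(pts,28)[:,:2].astype(np.float32))
    rgb=i[m>0].mean(0)
    c=r[0]; s=r[1]; ang=np.deg2rad(r[2]+(90 if s[1]>s[0] else 0)); L=max(s)
    print(round(o["score"],2),np.round(o["xy"]),np.round(rgb),np.round(c),np.round(s),round(np.rad2deg(ang)))
    D=[60,82,107,135]; k=np.argmin(abs(np.array(D)-L))
    if rgb[0]>rgb[1]: print("  ","abcd"[k],[ (np.round(a,3).tolist(),round(b,3)) for a,b in [silh_fit(m,D[k],30,24,6,[*c,ang])]])
for n in ("tape","jar","post","rack"):
    for cm in("top",):
        for o in outline_of(n,cm)[:2]: print(n,round(o["score"],2),np.round(o["xy"]))
        for o in landmark_of(n,cm)[:2]: print(" lm",n,round(o["score"],2),np.round(o["xy"],1),np.round(ray(o["xy"],12 if n=="post" else 0)))
m=outline_of("rack","top")[0]["pixels"].astype(np.uint8)
p=np.argwhere(m)[:,::-1]; r=cv2.minAreaRect(ray(p,12)[:,:2].astype(np.float32)); print(r)
m[:]=cv2.morphologyEx(m,cv2.MORPH_CLOSE,np.ones((7,7)))
c=r[0]; print(silh_fit(m,400,165,12,0,[*c,np.deg2rad(r[2]+(90 if r[1][1]>r[1][0] else 0))]))
cv2.imwrite("pics/crop.png",cv2.resize(i[160:380,320:540,::-1],(600,600),interpolation=cv2.INTER_CUBIC))
cv2.imwrite("pics/rack.png",cv2.resize(i[150:360,110:310,::-1],(570,600),interpolation=cv2.INTER_CUBIC))
E
```

```text
C [ 314.79872325  -46.35531765 1029.28800927]
0.77 [459. 340.] [ 39. 117.  45.] [ 296. -339.] [83. 38.] 12
0.76 [444. 260.] [131. 108.  76.] [ 460. -334.] [37. 89.] 91
   b [([461.022, -335.749, 1.581], np.float64(0.911))]
0.72 [372. 269.] [141. 116.  80.] [ 455. -174.] [32. 64.] 123
   a [([455.93, -174.493, 2.179], np.float64(0.917))]
0.65 [438. 197.] [127. 103.  70.] [ 600. -333.] [ 35. 143.] 112
   d [([602.587, -334.976, 1.952], np.float64(0.936))]
0.62 [359. 218.] [137. 111.  76.] [ 560. -166.] [ 37. 111.] 90
   c [([561.329, -165.597, 1.568], np.float64(0.935))]
0.6 [172. 258.] [104.  66.  35.] [515. 252.] [167. 394.] 178
   d [([496.374, 293.05, 2.636], np.float64(0.087))]
0.57 [520. 322.] [ 35. 109.  40.] [ 324. -461.] [39. 84.] 172
tape 0.69 [294. 252.]
 lm tape 0.91 [293.2 252.1] [[503.  -6.   0.]]
jar 0.74 [272. 161.]
 lm jar 0.97 [272.6 169.2] [[696.  31.   0.]]
 lm post 0.6 [274.4 166.4] [[698.  26.  12.]]
 lm post 0.42 [164.8 339.2] [[332. 269.  12.]]
rack 0.91 [175. 261.]
rack 0.48 [173. 336.]
 lm rack 0.6 [177.4 250. ] [[523. 247.   0.]]
((517.6320190429688, 257.5579833984375), (171.83807373046875, 401.3494873046875), 87.60116577148438)
(array([518.39626426, 257.95801686,   3.10664267]), np.float64(0.9370176196098328))
```

View pics/crop.png

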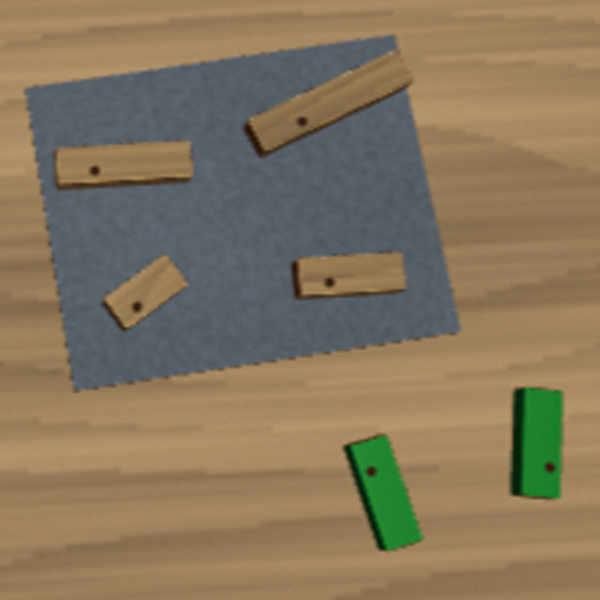

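View pics/rack.png

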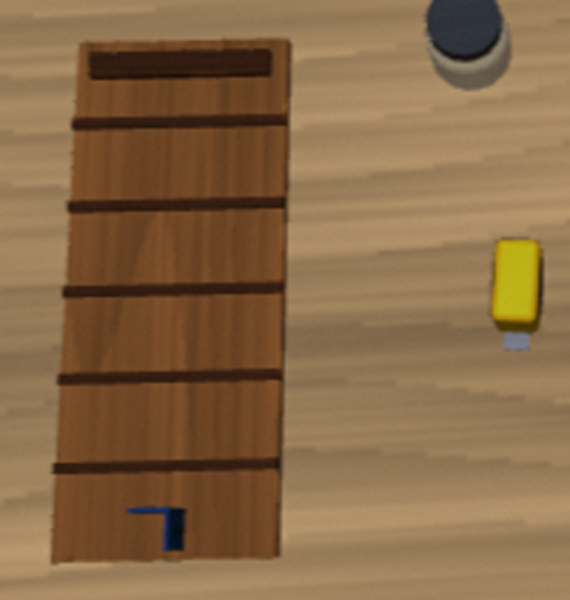

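The crop confirms four wooden offcuts on the sheet, with lengths matching a–d, and the two green ones off the sheet (excluded). The rack crop shows the post at the near end, next to the nearest bay. Next I refine the poses using a colour mask for the battens and the divider ends for the rack.

Run:
```python
from h import *
from scipy.optimize import least_squares
i=camera("top").astype(int)
o={"a":(60,373,267,[456,-174.5,2.18]),"b":(82,449,261,[461,-335.7,1.58]),"c":(107,365,220,[561,-165.6,1.57]),"d":(135,440,197,[602.6,-335,1.95])}
m=((i[:,:,0]-i[:,:,2])>5).astype(np.uint8)
sheet=cv2.convexHull(np.array([[332,193],[464,176],[474,180],[486,281],[348,301]]))
sm=np.zeros(m.shape,np.uint8); cv2.fillPoly(sm,[sheet],1); m&=sm
m=cv2.morphologyEx(m,cv2.MORPH_CLOSE,np.ones((3,3)))
n,lab,st,ce=cv2.connectedComponentsWithStats(m)
for k,(L,u,v,x0) in o.items():
    p,s=silh_fit((lab==lab[v,u]).astype(np.uint8),L,30,24,6,x0); print(k,p[:2].round(1),np.rad2deg(p[2]).round(1),round(s,3))
ri=np.array([[286,119],[284,202],[282,289],[281,374],[279,464]]);le=np.array([[73,124],[69,207],[64,292],[58,380],[53,469]])
px=np.r_[ri,le]/[2.85,2.857]+[110,150]
loc=np.array([[132-66*k,-82.5] for k in range(5)]+[[132-66*k,82.5] for k in range(5)])
f=lambda p:(proj(np.c_[loc@np.array([[np.cos(p[2]),np.sin(p[2])],[-np.sin(p[2]),np.cos(p[2])]])+p[:2],np.full(10,17)])-px).ravel()
r=least_squares(f,[518,258,0]);print(r.x,np.rad2deg(r.x[2]),abs(r.fun).max())
for k in(-99,-33,33,99): print((r.x[:2]+k*np.array([np.cos(r.x[2]),np.sin(r.x[2])])).round(1))
```

```text
a [ 458. -174.] 122.8 0.929
b [ 461.9 -334.7] 90.3 0.944
c [ 561.4 -165.1] 90.4 0.946
d [ 604.2 -337.6] 112.0 0.699
[ 5.16793789e+02  2.56060955e+02 -3.67131127e-02] -2.1035064089453246 0.5615536407364914
[417.9 259.7]
[483.8 257.3]
[549.8 254.8]
[615.7 252.4]
```

drive_tool([
  {"turn":-10.5,"fingers":0.4},
  {"turn":-10.5},
  {"turn":-10.5},
  {"turn":-10.5},
  {"turn":-10.5},
], newtons=40)

```text
schema error: expected keys tx, ty, tz, turn, fingers
```

drive_tool([
  {"turn":-10.5},
  {"turn":-1.8},
  {"ty":0.05},
  {"tx":0.04,"ty":0.04},
  {"tx":0.04,"ty":0.04},
])

```text
schema error: expected keys tx, ty, tz, turn, fingers
```

All five keys are needed in each row.

drive_tool([
  {"tx":0,"ty":0,"tz":0,"turn":-10.5,"fingers":0.4},
  {"tx":0,"ty":0,"tz":0,"turn":-10.5,"fingers":0.4},
  {"tx":0,"ty":0,"tz":0,"turn":-10.5,"fingers":0.4},
  {"tx":0,"ty":0,"tz":0,"turn":-10.5,"fingers":0.4},
  {"tx":0,"ty":0,"tz":0,"turn":-10.5,"fingers":0.4},
], newtons=40)

```text
clock: 1.32
ee_pos: [246.8, -519.3, 245.3]
tcp_rot: [-0.0, 0.776, 0.631, -0.0]
contact_force: [-0.6, -0.3, -0.9]
finger_gap: 60.0
gripper_force: 0.0
```

drive_tool([
  {"tx":0,"ty":0,"tz":0,"turn":-10.5,"fingers":0.4},
  {"tx":0,"ty":0,"tz":0,"turn":-1.8,"fingers":0.4},
  {"tx":0.04,"ty":0.04,"tz":0,"turn":0,"fingers":0.4},
  {"tx":0.04,"ty":0.04,"tz":0,"turn":0,"fingers":0.4},
  {"tx":0.04,"ty":0.04,"tz":0,"turn":0,"fingers":0.4},
])

```text
clock: 1.95
ee_pos: [367.5, -397.5, 245.4]
tcp_rot: [0.0, 0.707, 0.707, 0.0]
contact_force: [-0.4, -0.9, -0.0]
finger_gap: 59.9
gripper_force: 0.0
```

drive_tool([
  {"tx":0.0315,"ty":0.047,"tz":0.02,"turn":0,"fingers":0.4},
  {"tx":0.0315,"ty":0.047,"tz":0.02,"turn":0,"fingers":0.4},
  {"tx":0,"ty":0,"tz":0.05,"turn":0,"fingers":0.4},
  {"tx":0,"ty":0,"tz":0.05,"turn":0,"fingers":0.4},
  {"tx":0,"ty":0,"tz":0.02,"turn":0,"fingers":0.4},
])

```text
clock: 2.58
ee_pos: [459.4, -334.8, 82.8]
tcp_rot: [-0.001, 0.707, 0.707, -0.001]
contact_force: [0.4, -0.5, 0.9]
finger_gap: 59.8
gripper_force: 0.0
```

Run:
```python
from h import *
cv2.imwrite("pics/s1.png",cv2.resize(camera("side")[130:260,300:480,::-1],(780,563),interpolation=cv2.INTER_CUBIC))
print(sense()["ee_pos"])
```

```text
[ 459.07860506 -334.60261495   81.54382723]
```

View pics/s1.png

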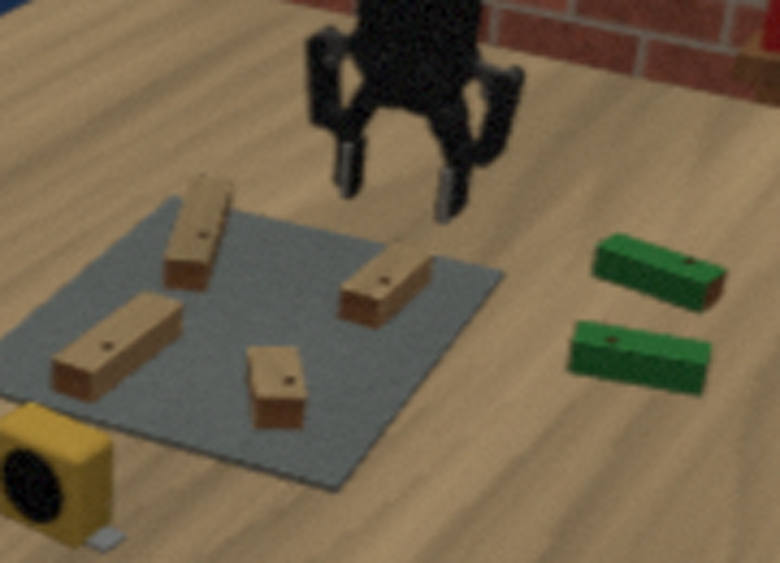

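The open fingers straddle batten b (385,285 in the crop), with clearance to d and a. Next I descend and grip.

drive_tool([
  {"tx":0,"ty":0.0025,"tz":0.03,"turn":0,"fingers":0.4},
  {"tx":0,"ty":0,"tz":0.025,"turn":0,"fingers":0.4},
  {"tx":0,"ty":0,"tz":0,"turn":0,"fingers":0.4},
  {"tx":0,"ty":0,"tz":0,"turn":0,"fingers":-1},
  {"tx":0,"ty":0,"tz":0,"turn":0,"fingers":-1},
], newtons=40)

```text
clock: 3.25
ee_pos: [463.1, -335.8, 31.8]
tcp_rot: [0.001, 0.706, 0.708, 0.0]
contact_force: [-3.0, -0.0, 7.9]
finger_gap: 29.1
gripper_force: 38.8
```

drive_tool([
  {"tx":0,"ty":0,"tz":0,"turn":0,"fingers":-1},
  {"tx":0,"ty":0,"tz":0,"turn":0,"fingers":-1},
  {"tx":0,"ty":0,"tz":0,"turn":0,"fingers":-1},
])

```text
clock: 3.62
ee_pos: [463.1, -335.8, 31.8]
tcp_rot: [0.001, 0.706, 0.708, 0.0]
contact_force: [-2.3, 1.9, 10.1]
finger_gap: 28.9
gripper_force: 39.7
```

drive_tool([
  {"tx":0,"ty":0,"tz":-0.03,"turn":0,"fingers":-1},
  {"tx":0,"ty":0,"tz":-0.045,"turn":0,"fingers":-1},
  {"tx":0,"ty":0,"tz":-0.045,"turn":0,"fingers":-1},
  {"tx":0.03,"ty":0,"tz":0,"turn":0,"fingers":-1},
  {"tx":0.05,"ty":0.008,"tz":0,"turn":0,"fingers":-1},
])

```text
clock: 4.25
ee_pos: [470.0, -255.8, 151.5]
tcp_rot: [0.001, 0.707, 0.707, 0.0]
contact_force: [1.3, 1.2, -0.9]
finger_gap: 29.0
gripper_force: 40.2
```

drive_tool([
  {"tx":0.05,"ty":0.008,"tz":0,"turn":0,"fingers":-1},
  {"tx":0.05,"ty":0.008,"tz":0,"turn":0,"fingers":-1},
  {"tx":0.05,"ty":0.008,"tz":0,"turn":0,"fingers":-1},
  {"tx":0.05,"ty":0.008,"tz":0,"turn":0,"fingers":-1},
  {"tx":0.05,"ty":0.008,"tz":0,"turn":0,"fingers":-1},
])

```text
clock: 4.88
ee_pos: [509.7, -3.6, 151.3]
tcp_rot: [0.0, 0.706, 0.708, 0.001]
contact_force: [1.7, 0.0, -0.2]
finger_gap: 28.9
gripper_force: 40.2
```

drive_tool([
  {"tx":0.05,"ty":0.008,"tz":0,"turn":0,"fingers":-1},
  {"tx":0.05,"ty":0.008,"tz":0,"turn":0,"fingers":-1},
  {"tx":0.05,"ty":0.008,"tz":0,"turn":0,"fingers":-1},
  {"tx":0.05,"ty":0.008,"tz":0,"turn":0,"fingers":-1},
  {"tx":0,"ty":0,"tz":0,"turn":2.3,"fingers":-1},
])

```text
clock: 5.5
ee_pos: [540.2, 199.0, 151.0]
tcp_rot: [-0.001, 0.719, 0.695, 0.001]
contact_force: [0.1, -1.1, -0.3]
finger_gap: 29.1
gripper_force: 40.2
```

drive_tool([
  {"tx":0.0275,"ty":0.004,"tz":0,"turn":0,"fingers":-1},
  {"tx":0.0275,"ty":0.004,"tz":0,"turn":0,"fingers":-1},
  {"tx":0,"ty":0,"tz":0.04,"turn":0,"fingers":-1},
  {"tx":0,"ty":0,"tz":0.04,"turn":0,"fingers":-1},
  {"tx":0,"ty":0,"tz":0,"turn":0,"fingers":-1},
])

```text
clock: 6.12
ee_pos: [549.7, 248.5, 69.2]
tcp_rot: [-0.0, 0.72, 0.694, -0.002]
contact_force: [0.8, -0.0, 0.9]
finger_gap: 28.8
gripper_force: 40.1
```

Run:
```python
from h import *
cv2.imwrite("pics/s2.png",cv2.resize(camera("side")[210:380,130:350,::-1],(770,595),interpolation=cv2.INTER_CUBIC))
s=sense();print(s["ee_pos"],s["tcp_rot"])
```

```text
[550.59343475 249.02794563  70.99749958] [-8.69359149e-05  7.20137097e-01  6.93831723e-01 -3.07047484e-04]
```

View pics/s2.png

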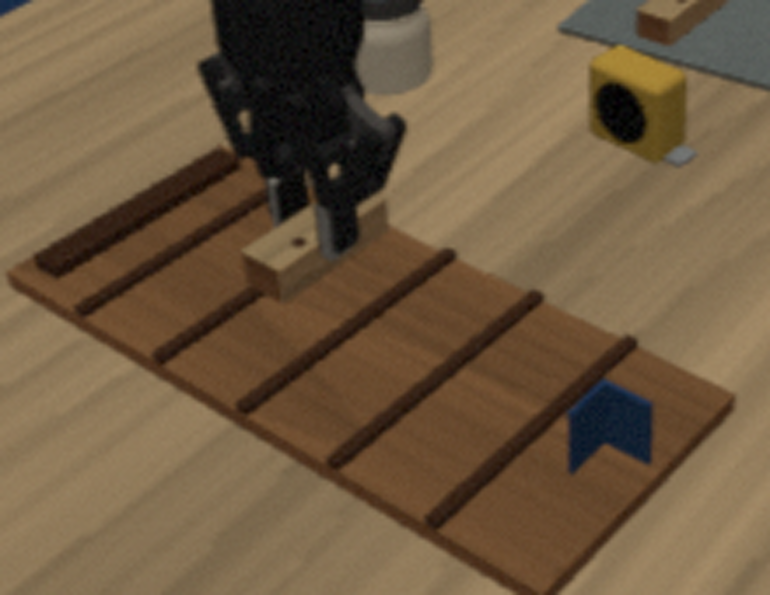

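Batten b is held level over the third bay from the post, parallel to the dividers. I lower it and release.

drive_tool([
  {"tx":0.004,"ty":0,"tz":0.02,"turn":0,"fingers":-1},
  {"tx":0,"ty":0,"tz":0.0105,"turn":0,"fingers":-1},
  {"tx":0,"ty":0,"tz":0,"turn":0,"fingers":-1},
  {"tx":0,"ty":0,"tz":0,"turn":0,"fingers":-1},
])

```text
clock: 6.68
ee_pos: [550.9, 253.6, 40.3]
tcp_rot: [0.0, 0.72, 0.694, 0.0]
contact_force: [-0.4, 0.2, -0.9]
finger_gap: 29.3
gripper_force: 40.1
```

drive_tool([
  {"tx":0,"ty":0,"tz":0,"turn":0,"fingers":0.1},
  {"tx":0,"ty":0,"tz":0,"turn":0,"fingers":0.1},
  {"tx":0,"ty":0,"tz":0,"turn":0,"fingers":0.1},
])

```text
clock: 7.05
ee_pos: [550.7, 253.6, 40.0]
tcp_rot: [-0.0, 0.72, 0.694, 0.0]
contact_force: [-0.2, 0.2, 0.1]
finger_gap: 46.9
gripper_force: 0.0
```

drive_tool([
  {"tx":0,"ty":0,"tz":-0.03,"turn":0,"fingers":0.4},
  {"tx":0,"ty":0,"tz":-0.045,"turn":0,"fingers":0.4},
  {"tx":0,"ty":0,"tz":-0.045,"turn":0,"fingers":0.4},
  {"tx":-0.049,"ty":0.006,"tz":0,"turn":0,"fingers":0.4},
  {"tx":-0.049,"ty":0.006,"tz":0,"turn":0,"fingers":0.4},
])

```text
clock: 7.68
ee_pos: [559.2, 154.1, 160.4]
tcp_rot: [0.0, 0.719, 0.695, 0.0]
contact_force: [-0.2, -0.7, 0.6]
finger_gap: 59.8
gripper_force: 0.0
```

drive_tool([
  {"tx":-0.049,"ty":0.006,"tz":0,"turn":0,"fingers":0.4},
  {"tx":-0.049,"ty":0.006,"tz":0,"turn":0,"fingers":0.4},
  {"tx":-0.049,"ty":0.006,"tz":0,"turn":0,"fingers":0.4},
  {"tx":-0.049,"ty":0.006,"tz":0,"turn":0,"fingers":0.4},
  {"tx":-0.049,"ty":0.006,"tz":0,"turn":0,"fingers":0.4},
])

```text
clock: 8.3
ee_pos: [580.3, -92.4, 160.0]
tcp_rot: [0.0, 0.72, 0.694, 0.0]
contact_force: [-0.6, 0.4, -0.6]
finger_gap: 59.9
gripper_force: 0.0
```

drive_tool([
  {"tx":-0.049,"ty":0.006,"tz":0,"turn":0,"fingers":0.4},
  {"tx":-0.049,"ty":0.006,"tz":0,"turn":0,"fingers":0.4},
  {"tx":-0.049,"ty":0.006,"tz":0,"turn":0,"fingers":0.4},
  {"tx":-0.049,"ty":0.006,"tz":0,"turn":0,"fingers":0.4},
  {"tx":0,"ty":0,"tz":0,"turn":-8,"fingers":0.4},
])

```text
clock: 8.93
ee_pos: [596.1, -291.6, 159.2]
tcp_rot: [0.0, 0.671, 0.742, -0.001]
contact_force: [-0.3, 1.7, -0.0]
finger_gap: 59.9
gripper_force: 0.0
```

```bash
cat >> h.py <<'E'
def world_fit():
    "refit wooden battens still on the sheet + those in the rack, by brightness-free colour against the sheet"
    i=camera("top").astype(int); m=((i[:,:,0]-i[:,:,2])>5).astype(np.uint8); return i,m
def delta(x,y,z):
    s=sense(); w,a,b,c=s["tcp_rot"]; yaw=2*np.arctan2(b,a); d=np.array([x,y])-s["ee_pos"][:2]
    print("ee",s["ee_pos"].round(1),"yaw",np.rad2deg(yaw).round(2),"tx",round(d@[np.cos(yaw),np.sin(yaw)],1),"ty",round(d@[np.sin(yaw),-np.cos(yaw)],1),"tz",round(s["ee_pos"][2]-z,1))
E
python3 - <<'E'
from h import *
delta(602.6,-335,26)
i=camera("top");cv2.imwrite("pics/t3.png",i[140:360,100:500,::-1].repeat(2,0).repeat(2,1))
E
```

```text
ee [ 596.1 -291.6  159.2] yaw 95.79 tx -43.9 ty 2.1 tz 133.2
```

View pics/t3.png

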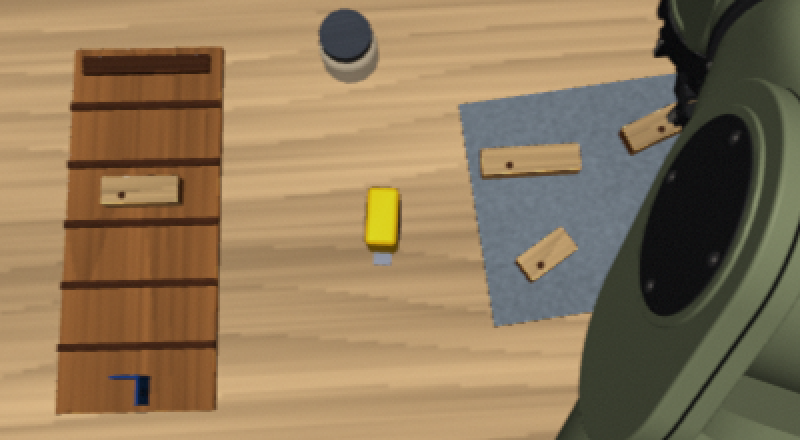

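b lies centred in the third bay from the post (140,190 in the crop), and the tape and jar are untouched. Next is d.

drive_tool([
  {"tx":-0.044,"ty":0.002,"tz":0,"turn":0,"fingers":0.4},
  {"tx":0,"ty":0,"tz":0.02,"turn":-8,"fingers":0.4},
  {"tx":0,"ty":0,"tz":0.03,"turn":-8.2,"fingers":0.4},
  {"tx":0,"ty":0,"tz":0.03,"turn":0,"fingers":0.4},
  {"tx":0,"ty":0,"tz":0,"turn":0,"fingers":0.4},
])

```text
clock: 9.6
ee_pos: [602.9, -330.1, 78.2]
tcp_rot: [-0.002, 0.559, 0.829, -0.0]
contact_force: [-0.2, -0.2, 0.0]
finger_gap: 59.9
gripper_force: 0.0
```

Run:
```python
from h import *
i=camera("side");cv2.imwrite("pics/s3.png",cv2.resize(i[130:240,290:430,::-1],(760,597),interpolation=cv2.INTER_CUBIC))
delta(602.6,-335,26)
```

```text
ee [ 603.7 -330.5   79.9] yaw 112.07 tx -3.7 ty -2.7 tz 53.9
```

View pics/s3.png

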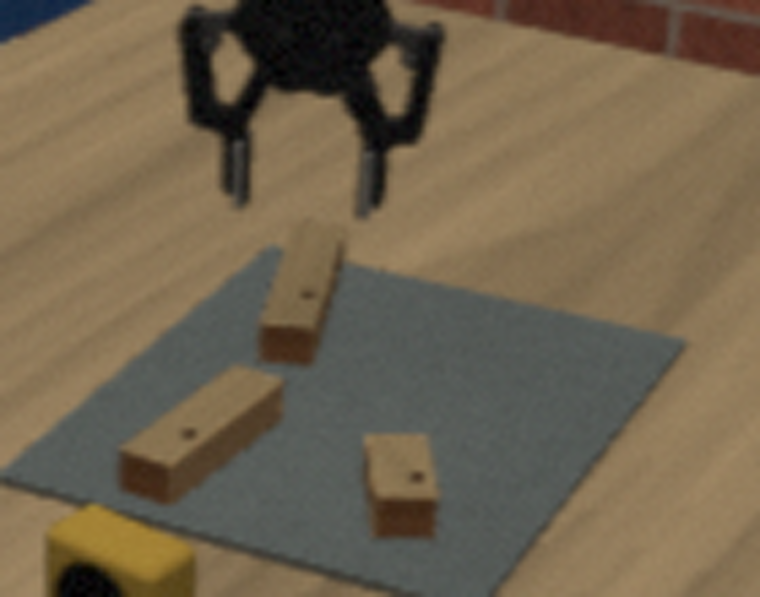

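Fingers straddle d (at 305,290), aligned with it.

drive_tool([
  {"tx":-0.004,"ty":-0.0025,"tz":0.03,"turn":0,"fingers":0.4},
  {"tx":0,"ty":0,"tz":0.024,"turn":0,"fingers":0.4},
  {"tx":0,"ty":0,"tz":0,"turn":0,"fingers":0.4},
  {"tx":0,"ty":0,"tz":0,"turn":0,"fingers":0.4},
])

```text
clock: 10.15
ee_pos: [603.5, -335.7, 27.0]
tcp_rot: [0.001, 0.558, 0.83, 0.0]
contact_force: [0.9, 0.2, -0.8]
finger_gap: 59.5
gripper_force: 0.0
```

drive_tool([
  {"tx":0,"ty":0,"tz":0,"turn":0,"fingers":-1},
  {"tx":0,"ty":0,"tz":0,"turn":0,"fingers":-1},
  {"tx":0,"ty":0,"tz":0,"turn":0,"fingers":-1},
  {"tx":0,"ty":0,"tz":0,"turn":0,"fingers":-1},
])

```text
clock: 10.65
ee_pos: [603.3, -335.8, 26.7]
tcp_rot: [0.001, 0.558, 0.83, 0.0]
contact_force: [-1.3, 0.7, 5.7]
finger_gap: 29.3
gripper_force: 40.5
```

drive_tool([
  {"tx":0,"ty":0,"tz":-0.03,"turn":0,"fingers":-1},
  {"tx":0,"ty":0,"tz":-0.05,"turn":0,"fingers":-1},
  {"tx":0,"ty":0,"tz":-0.05,"turn":8,"fingers":-1},
  {"tx":0,"ty":0,"tz":0,"turn":8,"fingers":-1},
  {"tx":0,"ty":0,"tz":0,"turn":8.3,"fingers":-1},
])

```text
clock: 11.28
ee_pos: [603.0, -335.7, 156.7]
tcp_rot: [0.0, 0.722, 0.692, 0.0]
contact_force: [0.1, 0.5, -0.9]
finger_gap: 29.2
gripper_force: 39.8
```

drive_tool([
  {"tx":0.049,"ty":-0.017,"tz":0,"turn":0,"fingers":-1},
  {"tx":0.049,"ty":-0.017,"tz":0,"turn":0,"fingers":-1},
  {"tx":0.049,"ty":-0.017,"tz":0,"turn":0,"fingers":-1},
  {"tx":0.049,"ty":-0.017,"tz":0,"turn":0,"fingers":-1},
  {"tx":0.049,"ty":-0.017,"tz":0,"turn":0,"fingers":-1},
])

```text
clock: 11.9
ee_pos: [526.7, -86.1, 156.3]
tcp_rot: [0.0, 0.72, 0.694, 0.0]
contact_force: [0.8, -0.5, -1.1]
finger_gap: 29.2
gripper_force: 39.8
```

drive_tool([
  {"tx":0.049,"ty":-0.017,"tz":0,"turn":0,"fingers":-1},
  {"tx":0.049,"ty":-0.017,"tz":0,"turn":0,"fingers":-1},
  {"tx":0.049,"ty":-0.017,"tz":0,"turn":0,"fingers":-1},
  {"tx":0.049,"ty":-0.017,"tz":0,"turn":0,"fingers":-1},
  {"tx":0.049,"ty":-0.017,"tz":0,"turn":0,"fingers":-1},
])

```text
clock: 12.52
ee_pos: [451.1, 162.1, 156.3]
tcp_rot: [0.0, 0.72, 0.694, 0.0]
contact_force: [1.8, 0.8, 0.5]
finger_gap: 28.8
gripper_force: 39.8
```

drive_tool([
  {"tx":0.049,"ty":-0.017,"tz":0,"turn":0,"fingers":-1},
  {"tx":0.045,"ty":-0.017,"tz":0,"turn":0,"fingers":-1},
  {"tx":0,"ty":0,"tz":0.03,"turn":0,"fingers":-1},
  {"tx":0,"ty":0,"tz":0,"turn":0,"fingers":-1},
])

```text
clock: 13.02
ee_pos: [420.5, 255.5, 125.1]
tcp_rot: [-0.0, 0.72, 0.694, -0.001]
contact_force: [0.5, 0.1, -0.7]
finger_gap: 29.3
gripper_force: 39.8
```

Run:
```python
from h import *
delta(418,260,34)
```

```text
ee [420.5 255.5 125.1] yaw 87.86 tx 4.4 ty -2.7 tz 91.1
```

drive_tool([
  {"tx":0.0045,"ty":-0.0025,"tz":0.035,"turn":0,"fingers":-1},
  {"tx":0,"ty":0,"tz":0.035,"turn":0,"fingers":-1},
  {"tx":0,"ty":0,"tz":0.02,"turn":0,"fingers":-1},
  {"tx":0,"ty":0,"tz":0,"turn":0,"fingers":-1},
  {"tx":0,"ty":0,"tz":0,"turn":0,"fingers":-1},
])

```text
clock: 13.65
ee_pos: [419.5, 260.2, 37.2]
tcp_rot: [0.0, 0.721, 0.693, 0.001]
contact_force: [-0.1, -0.1, -0.0]
finger_gap: 29.3
gripper_force: 39.8
```

Run:
```python
from h import *
i=camera("side");cv2.imwrite("pics/s4.png",cv2.resize(i[210:380,130:350,::-1],(770,595),interpolation=cv2.INTER_CUBIC))
delta(418,260,34)
```

```text
ee [419.5 260.3  37.2] yaw 87.79 tx -0.4 ty -1.5 tz 3.2
```

View pics/s4.png

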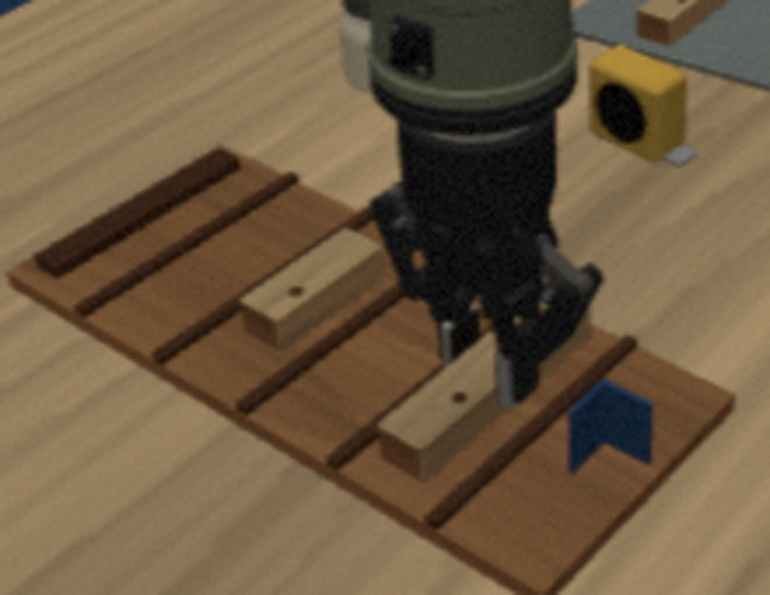

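d hovers in the bay next to the post (450,420), clear of both dividers. I lower it, release it and go for c.

drive_tool([
  {"tx":0,"ty":-0.001,"tz":0.003,"turn":0,"fingers":-1},
  {"tx":0,"ty":0,"tz":0,"turn":0,"fingers":-1},
  {"tx":0,"ty":0,"tz":0,"turn":0,"fingers":0.1},
  {"tx":0,"ty":0,"tz":0,"turn":0,"fingers":0.1},
  {"tx":0,"ty":0,"tz":0,"turn":0,"fingers":0.1},
])

```text
clock: 14.32
ee_pos: [417.8, 260.3, 32.9]
tcp_rot: [-0.0, 0.72, 0.694, 0.0]
contact_force: [-0.2, 0.3, 0.4]
finger_gap: 46.9
gripper_force: 0.0
```

drive_tool([
  {"tx":0,"ty":0,"tz":-0.03,"turn":0,"fingers":0.1},
  {"tx":0,"ty":0,"tz":-0.045,"turn":0,"fingers":0.4},
  {"tx":0,"ty":0,"tz":-0.045,"turn":0,"fingers":0.4},
  {"tx":-0.0465,"ty":0.0175,"tz":0,"turn":0,"fingers":0.4},
  {"tx":-0.0465,"ty":0.0175,"tz":0,"turn":0,"fingers":0.4},
])

```text
clock: 14.95
ee_pos: [449.6, 165.0, 153.3]
tcp_rot: [0.0, 0.72, 0.694, 0.001]
contact_force: [1.0, 0.6, -1.4]
finger_gap: 59.6
gripper_force: 0.0
```

drive_tool([
  {"tx":-0.0465,"ty":0.0175,"tz":0,"turn":0,"fingers":0.4},
  {"tx":-0.0465,"ty":0.0175,"tz":0,"turn":0,"fingers":0.4},
  {"tx":-0.0465,"ty":0.0175,"tz":0,"turn":0,"fingers":0.4},
  {"tx":-0.0465,"ty":0.0175,"tz":0,"turn":0,"fingers":0.4},
  {"tx":-0.0465,"ty":0.0175,"tz":0,"turn":0,"fingers":0.4},
])

```text
clock: 15.58
ee_pos: [528.2, -71.3, 152.9]
tcp_rot: [-0.0, 0.72, 0.694, 0.0]
contact_force: [1.2, 0.6, 0.8]
finger_gap: 60.1
gripper_force: 0.0
```

drive_tool([
  {"tx":-0.0465,"ty":0.0175,"tz":0,"turn":0,"fingers":0.4},
  {"tx":-0.0465,"ty":0.0175,"tz":0,"turn":0,"fingers":0.4},
  {"tx":0,"ty":0,"tz":0.04,"turn":-2.6,"fingers":0.4},
  {"tx":0,"ty":0,"tz":0.03,"turn":0,"fingers":0.4},
  {"tx":0,"ty":0,"tz":0,"turn":0,"fingers":0.4},
])

```text
clock: 16.2
ee_pos: [558.4, -163.7, 81.4]
tcp_rot: [-0.001, 0.704, 0.71, -0.001]
contact_force: [-0.1, -0.4, 1.1]
finger_gap: 59.9
gripper_force: 0.0
```

Run:
```python
from h import *
i=camera("top");cv2.imwrite("pics/t5.png",i[140:360,100:500,::-1].repeat(2,0).repeat(2,1))
delta(561.4,-165.1,26)
```

```text
ee [ 559.2 -163.8   82.9] yaw 90.43 tx -1.4 ty 2.2 tz 56.9
```

View pics/t5.png

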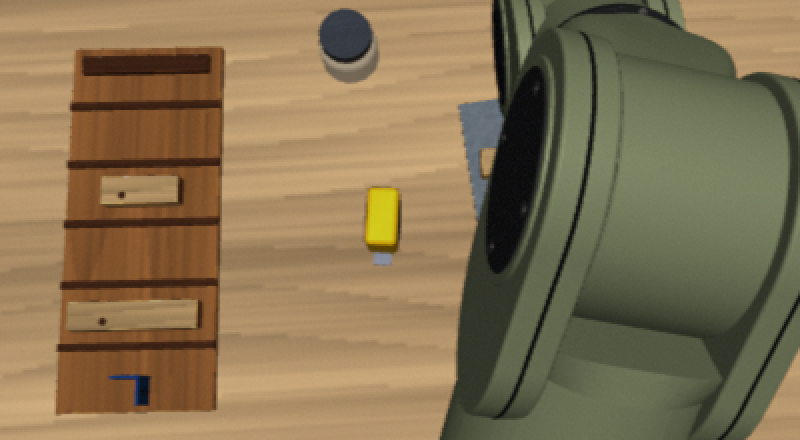

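d lies in the bay by the post (132,314), inside both ends once parallax is allowed for. b is unchanged, and so are the tape and jar. Next I grip c.

drive_tool([
  {"tx":-0.0015,"ty":0.002,"tz":0.03,"turn":0,"fingers":0.4},
  {"tx":0,"ty":0,"tz":0.026,"turn":0,"fingers":0.4},
  {"tx":0,"ty":0,"tz":0,"turn":0,"fingers":0.4},
  {"tx":0,"ty":0,"tz":0,"turn":0,"fingers":0.4},
])

```text
clock: 16.75
ee_pos: [562.1, -165.5, 28.6]
tcp_rot: [0.001, 0.704, 0.71, 0.001]
contact_force: [-0.4, 0.8, 1.0]
finger_gap: 59.6
gripper_force: 0.0
```

drive_tool([
  {"tx":0,"ty":0,"tz":0,"turn":0,"fingers":-1},
  {"tx":0,"ty":0,"tz":0,"turn":0,"fingers":-1},
  {"tx":0,"ty":0,"tz":0,"turn":0,"fingers":-1},
  {"tx":0,"ty":0,"tz":0,"turn":0,"fingers":-1},
])

```text
clock: 17.25
ee_pos: [561.7, -165.5, 27.9]
tcp_rot: [0.0, 0.705, 0.71, 0.0]
contact_force: [-1.4, 0.6, 11.9]
finger_gap: 29.2
gripper_force: 39.8
```

drive_tool([
  {"tx":0,"ty":0,"tz":-0.03,"turn":0,"fingers":-1},
  {"tx":0,"ty":0,"tz":-0.05,"turn":0,"fingers":-1},
  {"tx":0,"ty":0,"tz":-0.05,"turn":0,"fingers":-1},
  {"tx":0,"ty":0,"tz":0,"turn":2.5,"fingers":-1},
  {"tx":0.0465,"ty":-0.0103,"tz":0,"turn":0,"fingers":-1},
])

```text
clock: 17.88
ee_pos: [552.5, -120.7, 156.7]
tcp_rot: [0.001, 0.722, 0.692, -0.0]
contact_force: [1.5, 1.5, -1.4]
finger_gap: 29.0
gripper_force: 40.3
```

drive_tool([
  {"tx":0.0465,"ty":-0.0103,"tz":0,"turn":0,"fingers":-1},
  {"tx":0.0465,"ty":-0.0103,"tz":0,"turn":0,"fingers":-1},
  {"tx":0.0465,"ty":-0.0103,"tz":0,"turn":0,"fingers":-1},
  {"tx":0.0465,"ty":-0.0103,"tz":0,"turn":0,"fingers":-1},
  {"tx":0.0465,"ty":-0.0103,"tz":0,"turn":0,"fingers":-1},
])

```text
clock: 18.5
ee_pos: [509.1, 117.1, 156.5]
tcp_rot: [-0.0, 0.72, 0.694, -0.0]
contact_force: [-0.8, 0.3, -0.8]
finger_gap: 29.0
gripper_force: 40.3
```

drive_tool([
  {"tx":0.0465,"ty":-0.0103,"tz":0,"turn":0,"fingers":-1},
  {"tx":0.0465,"ty":-0.0103,"tz":0,"turn":0,"fingers":-1},
  {"tx":0.0465,"ty":-0.0103,"tz":0,"turn":0,"fingers":-1},
  {"tx":0,"ty":0,"tz":0.03,"turn":0,"fingers":-1},
  {"tx":0,"ty":0,"tz":0,"turn":0,"fingers":-1},
])

```text
clock: 19.12
ee_pos: [482.9, 255.8, 125.3]
tcp_rot: [-0.0, 0.72, 0.694, -0.002]
contact_force: [0.3, -0.4, 0.1]
finger_gap: 29.5
gripper_force: 40.3
```

Run:
```python
from h import *
delta(484,257,35)
```

```text
ee [482.9 255.8 125.3] yaw 87.94 tx 1.3 ty 1.1 tz 90.3
```

drive_tool([
  {"tx":0.001,"ty":0.001,"tz":0.035,"turn":0,"fingers":-1},
  {"tx":0,"ty":0,"tz":0.035,"turn":0,"fingers":-1},
  {"tx":0,"ty":0,"tz":0.018,"turn":0,"fingers":-1},
  {"tx":0,"ty":0,"tz":0,"turn":0,"fingers":-1},
  {"tx":0,"ty":0,"tz":0,"turn":0,"fingers":-1},
])

```text
clock: 19.75
ee_pos: [485.5, 257.3, 40.1]
tcp_rot: [0.0, 0.72, 0.694, 0.001]
contact_force: [0.4, -0.1, 0.6]
finger_gap: 29.3
gripper_force: 40.3
```

Run:
```python
from h import *
delta(484,257,35)
```

```text
ee [485.5 257.3  40.1] yaw 87.91 tx -0.3 ty -1.5 tz 5.1
```

drive_tool([
  {"tx":0,"ty":-0.001,"tz":0.0045,"turn":0,"fingers":-1},
  {"tx":0,"ty":0,"tz":0,"turn":0,"fingers":-1},
  {"tx":0,"ty":0,"tz":0,"turn":0,"fingers":0.1},
  {"tx":0,"ty":0,"tz":0,"turn":0,"fingers":0.1},
  {"tx":0,"ty":0,"tz":0,"turn":0,"fingers":0.1},
])

```text
clock: 20.38
ee_pos: [483.9, 257.2, 34.4]
tcp_rot: [-0.0, 0.72, 0.694, 0.0]
contact_force: [0.3, -0.4, -0.3]
finger_gap: 46.5
gripper_force: 0.0
```

drive_tool([
  {"tx":0,"ty":0,"tz":-0.03,"turn":0,"fingers":0.1},
  {"tx":0,"ty":0,"tz":-0.045,"turn":0,"fingers":0.4},
  {"tx":0,"ty":0,"tz":-0.045,"turn":0,"fingers":0.4},
  {"tx":-0.048,"ty":-0.001,"tz":0,"turn":0,"fingers":0.4},
  {"tx":-0.048,"ty":-0.001,"tz":0,"turn":0,"fingers":0.4},
])

```text
clock: 21.0
ee_pos: [478.3, 160.3, 154.8]
tcp_rot: [0.0, 0.719, 0.694, 0.0]
contact_force: [1.1, -0.3, 0.0]
finger_gap: 60.0
gripper_force: 0.0
```

drive_tool([
  {"tx":-0.048,"ty":-0.001,"tz":0,"turn":0,"fingers":0.4},
  {"tx":-0.048,"ty":-0.001,"tz":0,"turn":0,"fingers":0.4},
  {"tx":-0.048,"ty":-0.001,"tz":0,"turn":0,"fingers":0.4},
  {"tx":-0.048,"ty":-0.001,"tz":0,"turn":0,"fingers":0.4},
  {"tx":-0.048,"ty":-0.001,"tz":0,"turn":0,"fingers":0.4},
])

```text
clock: 21.62
ee_pos: [464.5, -79.9, 154.4]
tcp_rot: [0.0, 0.72, 0.694, 0.0]
contact_force: [0.9, 0.1, 0.6]
finger_gap: 60.0
gripper_force: 0.0
```

drive_tool([
  {"tx":-0.048,"ty":-0.001,"tz":0,"turn":0,"fingers":0.4},
  {"tx":-0.048,"ty":-0.001,"tz":0,"turn":0,"fingers":0.4},
  {"tx":0,"ty":0,"tz":0,"turn":-8.8,"fingers":0.4},
  {"tx":0,"ty":0,"tz":0.01,"turn":-8.7,"fingers":0.4},
  {"tx":0,"ty":0,"tz":0.02,"turn":-8.7,"fingers":0.4},
])

```text
clock: 22.25
ee_pos: [459.5, -174.5, 124.4]
tcp_rot: [0.001, 0.542, 0.841, 0.0]
contact_force: [1.0, -0.7, 0.0]
finger_gap: 59.6
gripper_force: 0.0
```

drive_tool([
  {"tx":0,"ty":0,"tz":0.02,"turn":-8.7,"fingers":0.4},
  {"tx":0,"ty":0,"tz":0.02,"turn":0,"fingers":0.4},
  {"tx":0,"ty":0,"tz":0,"turn":0,"fingers":0.4},
])

```text
clock: 22.62
ee_pos: [458.8, -174.0, 83.6]
tcp_rot: [-0.001, 0.478, 0.878, -0.0]
contact_force: [-0.2, 1.0, 1.3]
finger_gap: 59.9
gripper_force: 0.0
```

Run:
```python
from h import *
delta(457.5,-174.2,26)
i=camera("side");cv2.imwrite("pics/s6.png",cv2.resize(i[130:250,290:430,::-1],(697,597),interpolation=cv2.INTER_CUBIC))
```

```text
ee [ 458.8 -174.    83.6] yaw 122.83 tx 0.5 ty -1.2 tz 57.6
```

View pics/s6.png

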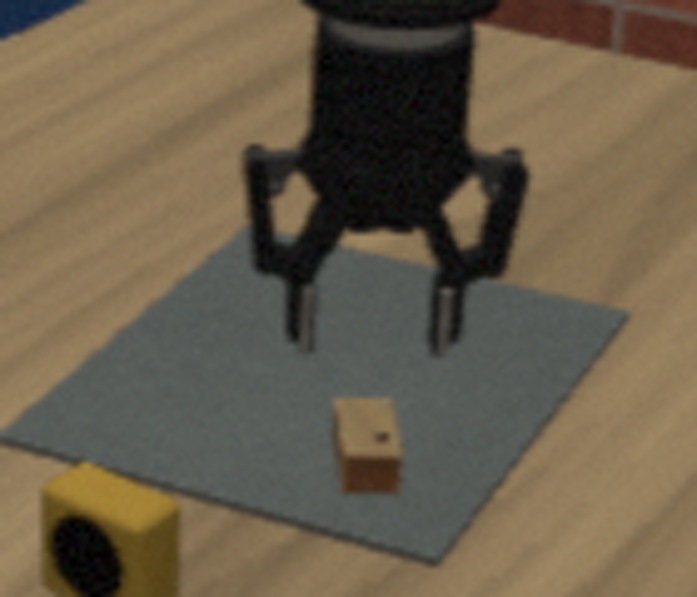

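Fingers straddle a (365,430), with nothing else near. Descending and gripping.

drive_tool([
  {"tx":0.0005,"ty":-0.001,"tz":0.03,"turn":0,"fingers":0.4},
  {"tx":0,"ty":0,"tz":0.027,"turn":0,"fingers":0.4},
  {"tx":0,"ty":0,"tz":0,"turn":0,"fingers":0.4},
  {"tx":0,"ty":0,"tz":0,"turn":0,"fingers":0.4},
])

```text
clock: 23.18
ee_pos: [458.6, -174.5, 28.6]
tcp_rot: [0.001, 0.479, 0.878, 0.0]
contact_force: [0.0, -0.8, 0.5]
finger_gap: 59.7
gripper_force: 0.0
```

drive_tool([
  {"tx":0,"ty":0,"tz":0,"turn":0,"fingers":-1},
  {"tx":0,"ty":0,"tz":0,"turn":0,"fingers":-1},
  {"tx":0,"ty":0,"tz":0,"turn":0,"fingers":-1},
  {"tx":0,"ty":0,"tz":0,"turn":0,"fingers":-1},
])

```text
clock: 23.68
ee_pos: [458.5, -174.5, 28.2]
tcp_rot: [0.001, 0.479, 0.878, 0.0]
contact_force: [-2.1, 0.5, 14.7]
finger_gap: 29.1
gripper_force: 39.1
```

drive_tool([
  {"tx":0,"ty":0,"tz":-0.03,"turn":0,"fingers":-1},
  {"tx":0,"ty":0,"tz":-0.05,"turn":8.7,"fingers":-1},
  {"tx":0,"ty":0,"tz":-0.05,"turn":8.7,"fingers":-1},
  {"tx":0,"ty":0,"tz":0,"turn":8.7,"fingers":-1},
  {"tx":0,"ty":0,"tz":0,"turn":8.7,"fingers":-1},
])

```text
clock: 24.3
ee_pos: [458.3, -174.5, 158.3]
tcp_rot: [0.001, 0.721, 0.693, 0.0]
contact_force: [-0.8, -0.2, -0.7]
finger_gap: 29.1
gripper_force: 40.7
```

drive_tool([
  {"tx":0.048,"ty":0.0157,"tz":0,"turn":0,"fingers":-1},
  {"tx":0.048,"ty":0.0157,"tz":0,"turn":0,"fingers":-1},
  {"tx":0.048,"ty":0.0157,"tz":0,"turn":0,"fingers":-1},
  {"tx":0.048,"ty":0.0157,"tz":0,"turn":0,"fingers":-1},
  {"tx":0.048,"ty":0.0157,"tz":0,"turn":0,"fingers":-1},
])

```text
clock: 24.92
ee_pos: [545.2, 64.5, 157.8]
tcp_rot: [-0.0, 0.719, 0.695, 0.0]
contact_force: [1.1, -1.1, -0.3]
finger_gap: 29.0
gripper_force: 40.7
```

drive_tool([
  {"tx":0.048,"ty":0.0157,"tz":0,"turn":0,"fingers":-1},
  {"tx":0.048,"ty":0.0157,"tz":0,"turn":0,"fingers":-1},
  {"tx":0.048,"ty":0.0157,"tz":0,"turn":0,"fingers":-1},
  {"tx":0.048,"ty":0.0157,"tz":0,"turn":0,"fingers":-1},
  {"tx":0,"ty":0,"tz":0,"turn":0,"fingers":-1},
])

```text
clock: 25.55
ee_pos: [613.6, 256.5, 157.0]
tcp_rot: [-0.001, 0.718, 0.696, 0.001]
contact_force: [-0.9, -0.2, 0.4]
finger_gap: 28.5
gripper_force: 40.7
```

Run:
```python
from h import *
delta(615.7,252.4,35)
```

```text
ee [613.6 256.5 157. ] yaw 88.26 tx -4.0 ty 2.2 tz 122.0
```

drive_tool([
  {"tx":-0.004,"ty":0.002,"tz":0.04,"turn":0.3,"fingers":-1},
  {"tx":0,"ty":0,"tz":0.04,"turn":0,"fingers":-1},
  {"tx":0,"ty":0,"tz":0.025,"turn":0,"fingers":-1},
  {"tx":0,"ty":0,"tz":0.012,"turn":0,"fingers":-1},
  {"tx":0,"ty":0,"tz":0,"turn":0,"fingers":-1},
])

```text
clock: 26.18
ee_pos: [616.1, 248.1, 40.5]
tcp_rot: [-0.0, 0.721, 0.693, -0.0]
contact_force: [-0.3, -0.7, 0.5]
finger_gap: 28.9
gripper_force: 40.7
```

Run:
```python
from h import *
camera("side")
delta(615.7,252.4,35)
```

```text
ee [616.4 248.4  41.2] yaw 87.71 tx 4.0 ty -0.9 tz 6.2
```

Lower the rest, release, and retreat upward and away.

drive_tool([
  {"tx":0.004,"ty":-0.001,"tz":0.0055,"turn":0,"fingers":-1},
  {"tx":0,"ty":0,"tz":0,"turn":0,"fingers":-1},
  {"tx":0,"ty":0,"tz":0,"turn":0,"fingers":0.1},
  {"tx":0,"ty":0,"tz":0,"turn":0,"fingers":0.1},
  {"tx":0,"ty":0,"tz":0,"turn":0,"fingers":0.1},
])

```text
clock: 26.85
ee_pos: [615.3, 252.5, 34.9]
tcp_rot: [-0.0, 0.721, 0.693, 0.0]
contact_force: [-1.3, -0.3, 0.1]
finger_gap: 46.7
gripper_force: 0.0
```

drive_tool([
  {"tx":0,"ty":0,"tz":-0.03,"turn":0,"fingers":0.1},
  {"tx":0,"ty":0,"tz":-0.05,"turn":0,"fingers":0.1},
  {"tx":0,"ty":0,"tz":-0.05,"turn":0,"fingers":0.1},
  {"tx":-0.05,"ty":-0.02,"tz":0,"turn":0,"fingers":0.1},
  {"tx":-0.05,"ty":-0.02,"tz":0,"turn":0,"fingers":0.1},
])

```text
clock: 27.48
ee_pos: [570.6, 153.0, 165.3]
tcp_rot: [0.0, 0.721, 0.693, 0.0]
contact_force: [1.2, -1.0, -0.9]
finger_gap: 47.0
gripper_force: 0.0
```

drive_tool([
  {"tx":-0.05,"ty":-0.02,"tz":0,"turn":0,"fingers":0.1},
  {"tx":-0.05,"ty":-0.02,"tz":0,"turn":0,"fingers":0.1},
  {"tx":-0.05,"ty":-0.02,"tz":0,"turn":0,"fingers":0.1},
  {"tx":-0.05,"ty":-0.02,"tz":0,"turn":0,"fingers":0.1},
  {"tx":0,"ty":0,"tz":0,"turn":0,"fingers":0.1},
])

```text
clock: 28.1
ee_pos: [482.3, -46.1, 165.1]
tcp_rot: [0.0, 0.723, 0.691, -0.001]
contact_force: [1.0, 1.3, -0.2]
finger_gap: 47.3
gripper_force: 0.0
```

Run:
```python
from h import *
i=camera("top");cv2.imwrite("pics/t7.png",cv2.resize(i[150:360,110:310,::-1],(570,600),interpolation=cv2.INTER_CUBIC))
i=camera("side");cv2.imwrite("pics/s7.png",cv2.resize(i[190:380,130:350,::-1],(690,597),interpolation=cv2.INTER_CUBIC))
```

```text
(no output)
```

View pics/t7.png

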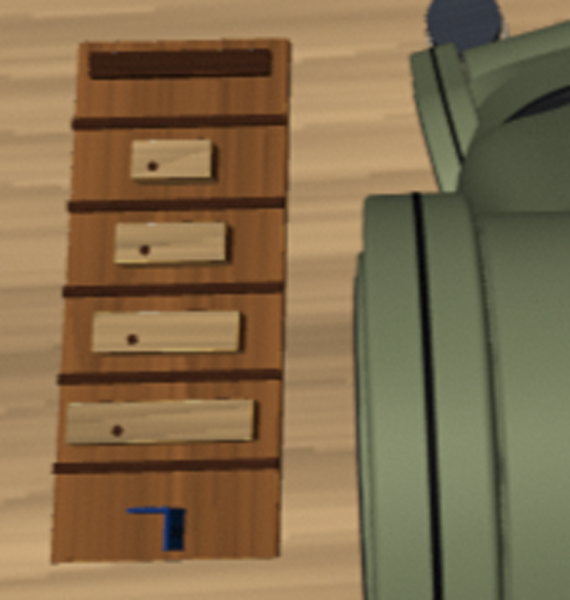

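View pics/s7.png

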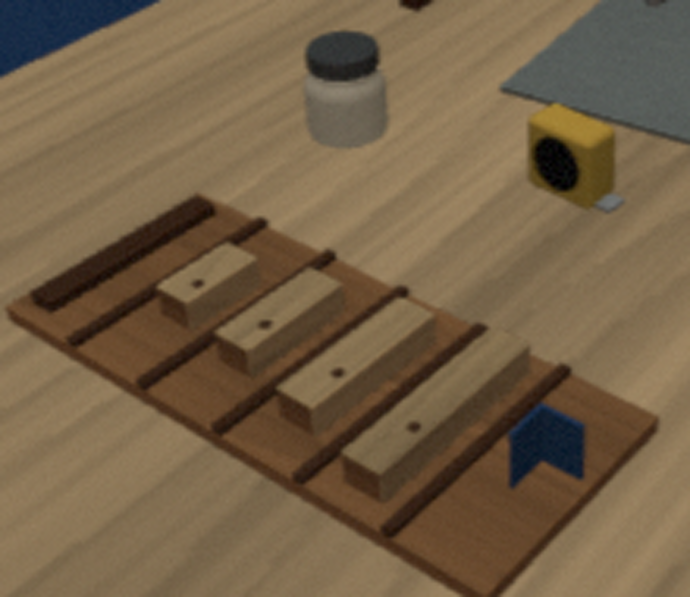

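Both views show d, c, b, a in order from the post to the far end. Each is flat, clear of its dividers and within the board's ends, and the tape and jar are undisturbed. Handing in.

```bash
python3 -c "
from workcell import ticket
print(ticket.sign_off())"
```

```text
the job is handed in; nothing more can be done
None
```

All four battens are in the rack in order of length, with the longest next to the blue post, and the tape measure and jar undisturbed; I handed the job in at about 28 s, well under the 104 s limit.

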